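# Set the eluent bottle and column in place for a column change

### The arm

A 6-joint arm with a two-finger parallel gripper is mounted at the origin on the work surface. World frame = base frame: x ahead of the robot, y to its left, z up, the work surface at z = 0. Lengths are in m, angles in rad, forces in N, time in s.
With the tool pointing down it reaches from about 0.3 to 0.875 m from the base axis. Payload 6.4 kg.
Tool frame: the origin (TCP) lies midway between the tips of the shut fingers; the grasp point (between the pads) lies ctrl.grip_depth behind it (ctrl.grip_depth is the distance from the TCP to the grasp point, in m); x points along the fingers, y is the direction in which the jaws open and shut, and the axes are right-handed (so a half turn about x gives the same grasp; the last joint's range is limited). The gripper opens to 85 mm and grips with 20 to 120 N. Pads are 22 mm wide; open, the fingers measure 114 mm over their backs; the gripper's body (76 mm by 85 mm) begins 54 mm behind the grasp point. The pads swing forward as they close: fully open they stand 13 mm farther back than shut.
Start: joints at [-1.435, 0.181, 1.607, -0, 1.354, -0.206], TCP at [0.193, -0.542, 0.204] pointing down, gripper open.
Joint ranges: [-2.99, 2.99], [-0.89, 2.07], [0.3, 2.58], [-1.14, 4.28], [0, 2.63], [-3.12, 3.12]. Speed limits (rad/s): [2.57, 2.57, 3.01, 3.14, 3.14, 3.14].

### API

Orientations are given as a unit quaternion [w, x, y, z].
In Python, from bench import ctrl gives the robot as it stands.
- The arm moves only by the tool carry_out, never from a script. Its argument "motion" is one flat list of numbers, 7 for each row, row after row: the turn, a rotation vector about the tool's x, y, z in degrees, then the shift along the tool's x, y, z in m, then the gripper's target within -1 to 1 (shut at 1, half-way at 0, fully open at -1). A call has 1 to 10 rows; each row shifts and turns the pose as measured when the row begins, along the tool's axes as they then stand; what a row does not reach is not made up. A row lasts 1/10 s, in which the tool goes at most 50 mm and 8.59 degrees, less where a joint would pass 70% of its speed; a pose out of reach is approached as far as the arm can. A call with a gripper value outside its range is refused whole. The fingers move at their own pace and stop on an object; the grip force is fixed at half the most. Time passes only in rows, so rows that do not move let the fingers close. It gives the time, the measured TCP pose, the force and the opening at its end, in the units of the state.
- ctrl.get_obs(): the state, without advancing time (a new reading comes with each control period).
- ctrl.camera(name): name is "side" or "top" or "wrist"; returns the picture (420x560x3 uint8, blue, green, red); there is no depth.
- ctrl.camera_params(name): a dict with "mtx" (3x3 intrinsics, pixels), "k1" (the pictures are not rectified: a ray, as slopes to the right and down, at radius r is drawn at 1 + k1 r^2 times it, then the intrinsics apply), "pose" (4x4, takes a point from camera to world coordinates); the wrist camera has in their place "hand_eye" (4x4, takes a point from camera to tool coordinates, whose origin is the TCP and whose axes are the tool frame's). Camera axes: x right, y down, z forward; pixel columns grow to the right and rows downward; lengths in m; the calibration is good to about 2 mm. A picture is of the moment at which its call begins: read the wrist's pose just before it. camera_params takes no time and is no camera call.
- ctrl.hand_in(): hands the job in, once; it reports no verdict.
Trained networks look in the newest picture that a camera, given by its name, has taken for a name from the list of things; names that differ only in an ending like _2 or _b are one class to them, and where a whole thing is asked for, a point or a joint stands for the part that bears it (a point fixed in the world has none). Each returns a list of dicts, best first, with "conf" (0 to 1); they miss things now and then, are a little off and sometimes report something else, mostly with a low value. They report only what shows in the picture. A call takes as long as a camera call. They do not tell look-alikes from the thing itself.
- ctrl.boxes_of(camera, thing): "point" ([x, y, z] in m, in the coordinates of the camera as it stood for that picture, good to about 4 mm: the middle of the surface that is visible of it).
- ctrl.trace(camera, thing): "pixels" (420x560 bool, what is visible of it).
- ctrl.landmark_of(camera, thing): "point" ([x, y, z] in m, in the coordinates of the camera as it stood for that picture, good to about 4 mm: a listed point, or the origin of a listed thing).
The state is a dict: "time_s": time; "q": joint angles; "dq": joint speeds; "joint_efforts": joint torques, N m; "eef_pos": TCP position; "eef_rot": TCP orientation; "wrist_force": force on the tool from outside, world axes, zero at the start; "torque": the same for the moment, N m; "opening": opening from 0.0 (shut) to 1.0 (fully open).
Only numpy, scipy, OpenCV 4.12 (cv2) and the standard library are available. Lean on these libraries where they do the work, as an engineer would, in place of code of your own. Each camera call takes 0.05 s, during which the arm holds its last target. There are 200 camera calls.

### The job

Get the chromatography bench ready for a column change. First stand the amber bottle upright midway between the white and the green bottle, in line with them. Then lay the steel column flat on the bench in front of the green bottle (the robot's side), centred on that bottle, parallel to the row of bottles and with about 8 cm of clear space between column and bottle; set both down rather than dropping them, and leave everything else where it stands.

Things in the scene. Friction and masses are not known exactly. Their poses are not given: they have to be found in the camera images.
- amber_bottle: Brown (amber) lab bottle, paper label, black cap, loose, 0.3-0.6 kg, upright beside the row on the bench (top at z = 0). Origin at the centre of its underside, z up. Body 66 mm diameter to 92 mm height, shoulder tapering to a 30 mm neck at 112 mm, cap 38 mm diameter from 116 to 150 mm (top): grasp it by the cap.
- green_bottle: Green lab bottle, paper label, white cap, 1 kg, loose, a reference; left or right end of the row. Body 72 mm diameter to 115 mm height, 175 mm tall, cap 40 mm diameter. Origin: centre of underside, z up. y axis along the row (line through the white and green centres), x square to it, +x away from the robot; in front = its -x side. The row lies within 12 degrees of left-right.
- white_bottle: White plastic lab bottle, grey label band, blue cap, same shape and size as the green one (72 mm diameter, 175 mm tall), 1 kg, loose, a reference. Origin: centre of underside, z up, axes parallel to the green bottle's. Its centre is 260 mm from the green bottle's.
- column: Steel chromatography column, 0.3-0.5 kg, loose, lying flat on the other side of the row from the amber bottle. Long axis y, ends alike; 160 mm long over the blue 36 x 36 mm end blocks it rests on, 176 mm over the brass stubs. Origin: mid-length on the underside, z up. Tube 26 mm diameter, axis 18 mm above the bench, middle 100 mm bare: grasp across it.
- beaker: Open clear glass beaker, 72 mm rim diameter, 85 mm tall, origin at the centre of its underside, standing beyond the row. Leave alone.
- wrench: Steel wrench 160 mm long lying flat off the right end of the row, x along its length, origin on its underside. Leave alone.
- jar: White jar with red cap, 64 mm diameter, 75 mm tall, origin at the centre of its underside, standing off the left end of the row. Leave alone.
Not all that is in view belongs to the job. What is shaped like the amber_bottle but yellow is not meant.

How it is judged:
By the outcome, as a careful person would: the job done as asked, in the order asked, and still so for the second after the job is handed in, with the robot touching nothing.
It also fails if it takes over 61 s, if anything falls off the work surface, if the arm or the gripper's body presses on something with over 40 N, if the wrist force passes 120 N, or if a joint passes its speed limit or range.

## Working session

There is one attempt and no reset: what is moved stays moved. The work goes in short steps, Python scripts to look and compute and a tool call to move; the robot and the scene stay as the last step left them, time stands still between calls to the robot, and variables do not carry over. Pictures are saved under pics/ and viewed, about 8 in all and at most 12, crops included, and the job is handed in when it is done.

Besides the shell and the picture viewer there is one more tool, called after "Emit:" as name(argument=value, ...) on one line, values as JSON. carry_out: Moves the arm, as the interface text tells. Its arguments: {"type":"object","properties":{"motion":{"type":"array"}},"required":["motion"]}

```bash
ls; mkdir -p pics; cat > h.py <<'E'
import numpy as np, cv2
from bench import ctrl
from scipy.spatial.transform import Rotation as R
def tool():
    o=ctrl.get_obs(); T=np.eye(4); w,x,y,z=o['eef_rot']; T[:3,:3]=R.from_quat([x,y,z,w]).as_matrix(); T[:3,3]=o['eef_pos']; return T
def campose(n):
    p=ctrl.camera_params(n)
    return p['pose'] if 'pose' in p else tool()@np.array(p['hand_eye'])
def ray(n,u,v,z,P=None):
    p=ctrl.camera_params(n);P=np.array(campose(n) if P is None else P);K=np.array(p['mtx'])
    d=np.array([(u-K[0,2])/K[0,0],(v-K[1,2])/K[1,1]]);s=d.copy()
    for _ in range(20): s=d/(1+p['k1']*(s@s))
    w=P[:3,:3]@np.array([*s,1]);return P[:3,3]+w*(z-P[2,3])/w[2]
def proj(n,X,P=None):
    p=ctrl.camera_params(n);P=np.array(campose(n) if P is None else P);K=np.array(p['mtx'])
    c=P[:3,:3].T@(np.array(X)-P[:3,3]);s=c[:2]/c[2];s=s*(1+p['k1']*(s@s));return s*[K[0,0],K[1,1]]+[K[0,2],K[1,2]]
E
python3 - <<'E'
from h import *
print(ctrl.get_obs(),ctrl.grip_depth)
for n in('top','side'):
    cv2.imwrite(f'pics/{n}0.png',ctrl.camera(n)); P=np.array(ctrl.camera_params(n)['pose']);print(n,P.round(3).tolist())
    for t in['amber_bottle','green_bottle','white_bottle','column','beaker','wrench','jar']:
        for d in ctrl.landmark_of(n,t): print(t,round(d['conf'],2),(P[:3,:3]@d['point']+P[:3,3]).round(3))
print(ctrl.camera_params('wrist'))
E
```

```text
pics
{'time_s': 0.0, 'q': array([-1.43529845e+00,  1.81549321e-01,  1.60799709e+00, -9.41640163e-06,
        1.35380570e+00, -2.06300330e-01]), 'dq': array([-0.00069417, -0.00284567, -0.00055038,  0.00060693, -0.0019985 ,
        0.00017951]), 'joint_efforts': array([ 1.18860789e-03, -4.44870150e+01, -3.51336873e+01, -2.39319079e-04,
        9.02891537e-03,  1.93218335e-05]), 'eef_pos': array([ 0.19266047, -0.54112966,  0.20348482]), 'eef_rot': array([ 0.11963541,  0.69682421,  0.12087898, -0.69678667]), 'wrist_force': array([ 0.01496886, -0.53145814, -0.15001168]), 'torque': array([-0.0089677 ,  0.03784969,  0.01302834]), 'opening': 0.9968682549462905} 0.0187
top [[0.009, -0.99, 0.141, 0.425], [-1.0, -0.005, 0.027, -0.017], [-0.026, -0.142, -0.99, 1.029], [0.0, 0.0, 0.0, 1.0]]
amber_bottle 0.93 [ 0.316 -0.315 -0.001]
white_bottle 0.92 [0.728 0.16  0.002]
white_bottle 0.66 [0.689 0.359 0.003]
column 0.87 [ 0.483  0.34  -0.002]
wrench 0.87 [ 0.696 -0.399 -0.004]
jar 0.74 [0.688 0.362 0.   ]
side [[-0.992, -0.086, 0.088, 0.483], [-0.123, 0.638, -0.76, 0.76], [0.009, -0.765, -0.644, 0.6
[... 237 characters left out ...]
.6 [ 0.479  0.339 -0.001]
column 0.2 [0.687 0.362 0.001]
beaker 0.69 [ 0.798 -0.13   0.003]
wrench 0.5 [ 0.693 -0.401  0.   ]
jar 0.76 [0.69  0.362 0.001]
{'mtx': array([[299.6347437 ,   0.        , 280.83409712],
       [  0.        , 299.6347437 , 207.37895801],
       [  0.        ,   0.        ,   1.        ]]), 'k1': -0.029625462504684563, 'hand_eye': array([[ 5.51754103e-04, -2.79111403e-01,  9.60258570e-01,
        -1.68525472e-01],
       [ 9.99999705e-01,  6.66725751e-04, -3.80796581e-04,
        -4.01387671e-04],
       [-5.33944448e-04,  9.60258497e-01,  2.79111688e-01,
        -7.04992008e-02],
       [ 0.00000000e+00,  0.00000000e+00,  0.00000000e+00,
         1.00000000e+00]])}
```

View pics/top0.png

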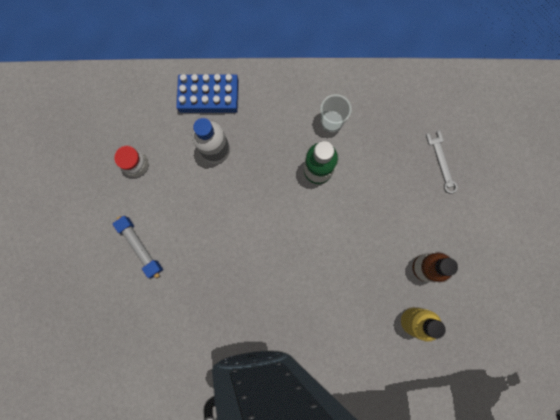

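View pics/side0.png

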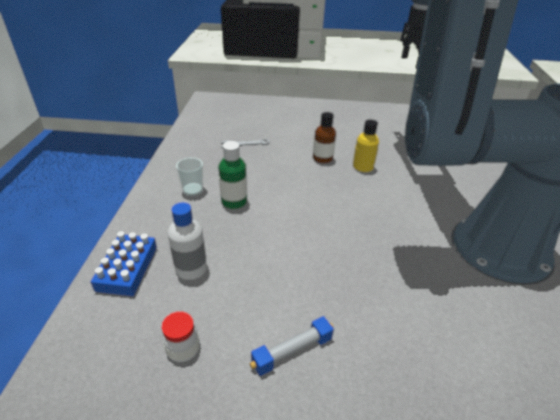

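Candidates for the amber bottle are brown with a paper label at top (440,267) / side (325,140), and yellow at top (427,325) / side (366,148). The brown one fits the description. I'll check it in a crop and measure everything by fitting silhouettes.

```bash
cat > fit.py <<'E'
from h import *
from scipy.optimize import least_squares
def ring(r,z): 
    a=np.linspace(0,2*np.pi,40,endpoint=False); return np.c_[r*np.cos(a),r*np.sin(a),0*a+z]
BIG=np.vstack([ring(.036,0),ring(.036,.115),ring(.020,.175)])
AMB=np.vstack([ring(.033,0),ring(.033,.092),ring(.019,.116),ring(.019,.150)])
COL=np.array([[x,s*y,z] for x in(-.018,.018) for s in(-1,1) for y in(.05,.08) for z in(0,.036)])
def cen(h):
    m=cv2.moments(cv2.convexHull(np.float32(h))); return np.array([m['m10'],m['m01']])/m['m00']
def masks(n,t):
    return [(d['conf'],d['pixels']) for d in ctrl.trace(n,t)]
def hullpts(m):
    c,_=cv2.findContours(m.astype('uint8'),cv2.RETR_EXTERNAL,cv2.CHAIN_APPROX_NONE); return max(c,key=cv2.contourArea)[:,0,:].astype('f4')
def fitc(model,obs,x0,z=0):  # obs: list (cam,mask)
    C=[(n,cen(hullpts(m))) for n,m in obs]
    f=lambda p:np.concatenate([cen([proj(n,q+[p[0],p[1],z]) for q in model])-c for n,c in C])
    r=least_squares(f,x0,diff_step=1e-4);return r.x,r.fun
E
python3 - <<'E'
from fit import *
import pickle
S={};im={n:cv2.imread(f'pics/{n}0.png') for n in('top','side')}
for t in['amber_bottle','green_bottle','white_bottle','column']:
    for n in('top','side'):
        for k in range(2):
          M=masks(n,t)
          if M: break
        S[t,n]=M
        print(t,n,[(round(c,2),hullpts(m).mean(0).round(),int(m.sum()),im[n][m].mean(0).round()) for c,m in M])
pickle.dump(S,open('S.pkl','wb'))
a=cv2.resize(im['top'][225:365,370:500],None,fx=3,fy=3);b=cv2.resize(im['side'][100:200,300:400],None,fx=4,fy=4)
o=np.zeros((420,790,3),'uint8');o[:420,:390]=a;o[:400,390:790]=b;cv2.imwrite('pics/crop.png',o)
E
```

```text
amber_bottle top [(0.93, array([433., 267.], dtype=float32), 999, array([39., 45., 58.])), (0.63, array([422., 324.], dtype=float32), 1169, array([47., 79., 89.])), (0.18, array([320., 163.], dtype=float32), 1168, array([ 90., 103.,  89.]))]
amber_bottle side [(0.9, array([325., 138.], dtype=float32), 938, array([70., 80., 92.])), (0.85, array([367., 146.], dtype=float32), 975, array([ 46., 109., 122.]))]
green_bottle top [(0.57, array([320., 162.], dtype=float32), 1126, array([ 90., 103.,  89.]))]
green_bottle side [(0.69, array([233., 175.], dtype=float32), 1629, array([ 98., 114.,  91.]))]
white_bottle top [(0.69, array([210., 140.], dtype=float32), 1270, array([110.,  96.,  90.]))]
white_bottle side [(0.59, array([187., 241.], dtype=float32), 2192, array([127., 115., 105.]))]
column top [(0.86, array([138., 247.], dtype=float32), 1033, array([130., 107.,  96.]))]
column side [(0.92, array([291., 346.], dtype=float32), 1710, array([164., 127., 105.]))]
```

View pics/crop.png

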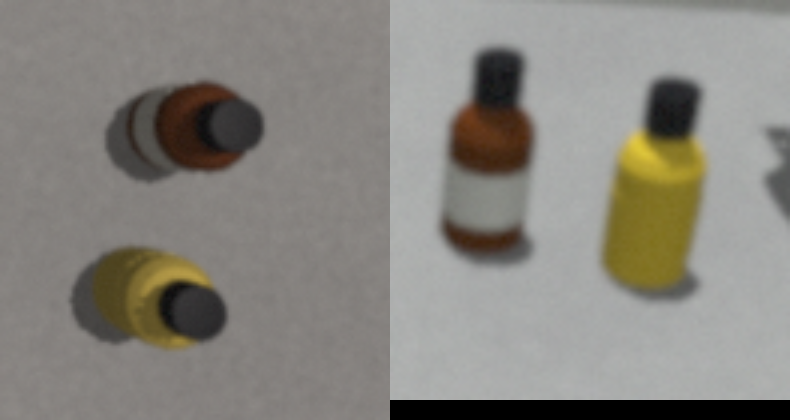

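The crop shows a brown bottle with a label (left crop at ~(200,125), full picture top (437,267)) and a plain yellow look-alike below it. The amber bottle is the brown one.

```bash
cat > f1.py <<'E'
from fit import *
import pickle
S=pickle.load(open('S.pkl','rb'))
res={}
for t,mod,x0 in[('amber_bottle',AMB,(.44,-.35)),('green_bottle',BIG,(.676,-.1)),('white_bottle',BIG,(.724,.16))]:
    x,f=fitc(mod,[(n,S[t,n][0][1]) for n in('top','side')],x0);res[t]=x;print(t,x.round(4),f.round(1))
    for n in('top','side'): print('  ',n,fitc(mod,[(n,S[t,n][0][1])],x0)[0].round(4))
g,w=res['green_bottle'],res['white_bottle'];d=w-g;print('dist',np.hypot(*d),'row ang',np.degrees(np.arctan2(-d[0],d[1])))
for n in('top','side'):
    m=S['column',n][0][1];ys,xs=np.nonzero(m);pts=np.array([ray(n,u,v,.018)[:2] for u,v in zip(xs,ys)])
    c=pts.mean(0);e=np.linalg.svd(pts-c,full_matrices=False)[2][0];e*=np.sign(e[1]);pr=(pts-c)@e
    print('col',n,c.round(4),'yaw',np.degrees(np.arctan2(-e[0],e[1])).round(1),'len',np.ptp(pr).round(3),'mid',(c+e*(pr.max()+pr.min())/2).round(4))
d/=np.hypot(*d);fx=np.array([d[1],-d[0]]);print('amber target',(g+w)/2,'col target',g-fx*(.036+.08+.018),'rowdir',d)
print('tool R',tool()[:3,:3].round(3).tolist())
E
python3 f1.py
```

```text
Traceback (most recent call last):
  File "f1.py", line 6, in <module>
    x,f=fitc(mod,[(n,S[t,n][0][1]) for n in('top','side')],x0);res[t]=x;print(t,x.round(4),f.round(1))
        ~~~~^^^^^^^^^^^^^^^^^^^^^^^^^^^^^^^^^^^^^^^^^^^^^^^^^^
  File "fit.py", line 17, in fitc
    r=least_squares(f,x0,diff_step=1e-4);return r.x,r.fun
  File "fit.py", line 16, in <lambda>
    f=lambda p:np.concatenate([cen([proj(n,q+[p[0],p[1],z]) for q in model])-c for n,c in C])
                                    ~~~~^^^^^^^^^^^^^^^^^^^
  File "h.py", line 15, in proj
    p=ctrl.camera_params(n);P=np.array(campose(n) if P is None else P);K=np.array(p['mtx'])
                                       ~~~~~~~^^^
  File "h.py", line 7, in campose
    p=ctrl.camera_params(n)
ValueError: time passes only in moves, steps and waits
```

```bash
sed -i 's/ctrl.camera_params(n)/CP(n)/' h.py; cat >> h.py <<'E'
import functools
CP=functools.lru_cache(lambda n:ctrl.camera_params(n))
E
sed -i 's/P=np.array(campose(n) if P is None else P)/P=np.array(campose(n)) if P is None else P/' h.py
python3 f1.py 2>&1 | tail -20
```

```text
amber_bottle [ 0.4379 -0.3473] [ 0.   0.2 -0.3  0. ]
   top [ 0.4383 -0.3473]
   side [ 0.437  -0.3477]
green_bottle [ 0.6751 -0.0956] [ 0.   0.3 -0.3 -0. ]
   top [ 0.6757 -0.0955]
   side [ 0.6744 -0.0955]
white_bottle [0.7261 0.1599] [-0.1  0.3 -0.3 -0.3]
   top [0.727  0.1596]
   side [0.7253 0.1607]
dist 0.26049800966509173 row ang -11.295595971747519
col top [0.4807 0.3377] yaw -54.4 len 0.181 mid [0.482  0.3386]
col side [0.4844 0.3414] yaw -53.7 len 0.178 mid [0.4813 0.3391]
amber target [0.70063516 0.032164  ] col target [ 0.5437188  -0.06931536] rowdir [0.19587077 0.98062972]
tool R [[-0.0, 0.335, -0.942], [0.0, -0.942, -0.335], [-1.0, -0.0, -0.0]]
```

```bash
cat > go.py <<'E'
import sys
from h import *
# go.py x y z yaw(deg, of tool y) nrows -> rows; turn and shift spread evenly
def go(x,y,z,yaw,n):
    T=tool();p=np.array([x,y,z]);cur=T[:3,3]
    Rt=np.c_[[0,0,-1],[np.cos(yaw),np.sin(yaw),0],[np.sin(yaw),-np.cos(yaw),0]]
    rv=R.from_matrix(T[:3,:3].T@Rt).as_rotvec()
    o=ctrl.get_obs();print('t',o['time_s'],'d',(p-cur).round(4),'yaw',np.degrees(np.arctan2(T[1,1],T[0,1])).round(2),'open',round(o['opening'],3),'F',o['wrist_force'].round(1))
    for i in range(n):
        Ri=T[:3,:3]@R.from_rotvec(rv*i/n).as_matrix()
        print(np.degrees(rv/n).round(2).tolist(),(Ri.T@(p-cur)/n).round(4).tolist())
if __name__=='__main__':
    a=list(map(float,sys.argv[1:]));go(*a[:3],np.radians(a[3]),int(a[4]))
E
python3 go.py .438 -.3473 .2 -70.4 8
```

```text
t 1.2 d [ 0.2453  0.1945 -0.0044] yaw -70.42 open 0.999 F [-0.   0.2  0.3]
[-0.0, -0.0, 0.0] [0.0005, -0.0126, -0.037]
[-0.0, -0.0, 0.0] [0.0005, -0.0126, -0.037]
[-0.0, -0.0, 0.0] [0.0005, -0.0126, -0.037]
[-0.0, -0.0, 0.0] [0.0005, -0.0126, -0.037]
[-0.0, -0.0, 0.0] [0.0005, -0.0126, -0.037]
[-0.0, -0.0, 0.0] [0.0005, -0.0126, -0.037]
[-0.0, -0.0, 0.0] [0.0005, -0.0126, -0.037]
[-0.0, -0.0, 0.0] [0.0005, -0.0126, -0.037]
```

Emit:
carry_out(motion=[0,0,0,0,-0.0126,-0.037,-1,0,0,0,0,-0.0126,-0.037,-1,0,0,0,0,-0.0126,-0.037,-1,0,0,0,0,-0.0126,-0.037,-1,0,0,0,0,-0.0126,-0.037,-1,0,0,0,0,-0.0126,-0.037,-1,0,0,0,0,-0.0126,-0.037,-1,0,0,0,0,-0.0126,-0.037,-1,0,0,0,0,0,0,-1])

```text
time_s: 2.1
eef_pos: [0.4459, -0.3424, 0.2047]
eef_rot: [0.119, 0.698, 0.117, -0.697]
wrist_force: [-0.1, -1.0, 0.9]
opening: 0.999
```

```bash
python3 go.py .438 -.3473 .112 -70.4 4
```

```text
t 2.1 d [-0.0079 -0.0049 -0.0927] yaw -70.73 open 0.999 F [-0.1 -1.   0.9]
[-0.08, -0.01, -0.04] [0.0232, 0.0004, 0.0023]
[-0.08, -0.01, -0.04] [0.0232, 0.0004, 0.0023]
[-0.08, -0.01, -0.04] [0.0232, 0.0005, 0.0023]
[-0.08, -0.01, -0.04] [0.0232, 0.0005, 0.0023]
```

Emit:
carry_out(motion=[-0.3,0,0,0.01,0.002,0.009,-1,0,0,0,0.015,0,0,-1,0,0,0,0,0,0,-1])

```text
time_s: 2.4
eef_pos: [0.4363, -0.3485, 0.178]
eef_rot: [-0.122, -0.697, -0.12, 0.697]
wrist_force: [-0.2, -0.0, -0.8]
opening: 1.001
```

```bash
python3 - <<'E'
from fit import *
T=tool();im=ctrl.camera('wrist');P=campose('wrist')
for X in[(.4379,-.3473,.150),(.4379,-.3473,0)]:cv2.circle(im,tuple(int(v) for v in proj('wrist',X,P)),3,(0,255,0),-1)
cv2.imwrite('pics/w1.png',im)
E
python3 go.py .438 -.3473 .112 -70.4 4
```

```text
t 2.45 d [ 0.0014  0.0019 -0.0672] yaw -70.29 open 0.997 F [ 0.3  0.3 -0.2]
[0.03, 0.01, -0.07] [0.0168, -0.0004, -0.0005]
[0.03, 0.01, -0.07] [0.0168, -0.0004, -0.0005]
[0.03, 0.01, -0.07] [0.0168, -0.0004, -0.0005]
[0.03, 0.01, -0.07] [0.0168, -0.0003, -0.0005]
```

View pics/w1.png

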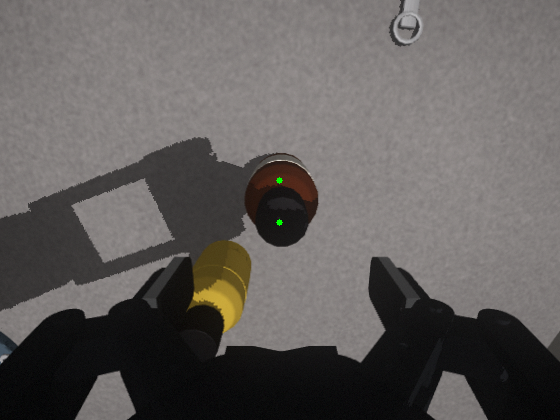

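The wrist view shows the black cap at (281,220), and its predicted top is at (279,222), so they agree. The brown bottle is centred between the fingers (x about 281). The yellow bottle at (215,290) is clear of the finger planes. I'll go down and grip.

Emit:
carry_out(motion=[0,0,0,0.0168,-0.0015,-0.002,-1,0,0,0,0.0168,0,0,-1,0,0,0,0.0168,0,0,-1,0,0,0,0.0145,0,0,-1,0,0,0,0,0,0,-1])

```text
time_s: 2.95
eef_pos: [0.4347, -0.3539, 0.1149]
eef_rot: [0.122, 0.698, 0.115, -0.697]
wrist_force: [0.5, -0.7, -0.9]
opening: 1.001
```

```bash
python3 go.py .438 -.3473 .112 -70.4 1
```

```text
t 2.95 d [ 0.0033  0.0066 -0.0029] yaw -70.71 open 1.001 F [ 0.5 -0.7 -0.9]
[-0.31, 0.0, -0.57] [0.0028, -0.0051, -0.0053]
```

Emit:
carry_out(motion=[-0.3,0,-0.57,0.003,-0.005,-0.005,-1,0,0,0,0,0,0,-1])

```text
time_s: 3.15
eef_pos: [0.4377, -0.3482, 0.1126]
eef_rot: [0.12, 0.697, 0.12, -0.697]
wrist_force: [0.5, 0.1, 0.3]
opening: 1.005
```

```bash
python3 go.py .438 -.3473 .112 -70.4 1
```

```text
t 3.15 d [ 0.0003  0.0009 -0.0006] yaw -70.47 open 1.005 F [0.5 0.1 0.3]
[-0.07, -0.02, 0.0] [0.0006, -0.0008, -0.0006]
```

Emit:
carry_out(motion=[0,0,0,0,0,0,1,0,0,0,0,0,0,1,0,0,0,0,0,0,1,0,0,0,0,0,0,1,0,0,0,0,0,0,1,0,0,0,0,0,0,1,0,0,0,0,0,0,1,0,0,0,0,0,0,1])

```text
time_s: 3.95
eef_pos: [0.4392, -0.3493, 0.1154]
eef_rot: [0.122, 0.698, 0.119, -0.696]
wrist_force: [-0.1, -0.1, -0.8]
opening: 0.409
```

```bash
python3 go.py .438 -.3473 .172 -70.4 4
```

```text
t 3.95 d [-0.0012  0.002   0.0566] yaw -70.39 open 0.409 F [-0.1 -0.1 -0.8]
[0.0, -0.03, -0.06] [-0.0142, -0.0005, 0.0001]
[0.0, -0.03, -0.06] [-0.0142, -0.0005, 0.0001]
[0.0, -0.03, -0.06] [-0.0142, -0.0005, 0.0001]
[0.0, -0.03, -0.06] [-0.0142, -0.0005, 0.0001]
```

Emit:
carry_out(motion=[0,0,0,0,0,0,1,0,0,0,0,0,0,1])

```text
time_s: 4.15
eef_pos: [0.4391, -0.3493, 0.1153]
eef_rot: [0.122, 0.698, 0.119, -0.696]
wrist_force: [0.7, 0.9, -0.2]
opening: 0.406
```

Emit:
carry_out(motion=[0,0,0,-0.008,0,0,1,0,0,0,-0.012,0,0,1,0,0,0,-0.015,0,0,1,0,0,0,-0.015,0,0,1,0,0,0,0,0,0,1])

```text
time_s: 4.65
eef_pos: [0.438, -0.3479, 0.1676]
eef_rot: [0.12, 0.697, 0.12, -0.697]
wrist_force: [0.0, -0.7, -2.7]
opening: 0.404
```

```bash
python3 go.py .54 .07 .17 -70.4 16 | awk 'NR<4||NR>15'
```

```text
t 4.65 d [0.102  0.4179 0.0024] yaw -70.4 open 0.404 F [ 0.  -0.7 -2.7]
[0.0, -0.0, -0.0] [-0.0002, -0.0225, -0.0148]
[0.0, -0.0, -0.0] [-0.0002, -0.0225, -0.0148]
[0.0, -0.0, -0.0] [-0.0001, -0.0225, -0.0148]
[0.0, -0.0, -0.0] [-0.0001, -0.0225, -0.0148]
```

The bottle is held (about 0.3 kg at the wrist). I'll carry it around the front of the row.

Emit:
carry_out(motion=[0,0,0,0,-0.01,-0.0066,1,0,0,0,0,-0.02,-0.0132,1,0,0,0,0,-0.0275,-0.018,1,0,0,0,0,-0.0275,-0.018,1,0,0,0,0,-0.0275,-0.018,1,0,0,0,0,-0.0275,-0.018,1,0,0,0,0,-0.0275,-0.018,1,0,0,0,0,-0.0275,-0.018,1,0,0,0,0,-0.0275,-0.018,1,0,0,0,0,-0.0275,-0.018,1])

```text
time_s: 5.65
eef_pos: [0.5055, -0.0414, 0.1617]
eef_rot: [-0.115, -0.695, -0.121, 0.7]
wrist_force: [0.8, -0.1, -3.7]
opening: 0.407
```

Emit:
carry_out(motion=[0,0,0,0,-0.0275,-0.018,1,0,0,0,0,-0.0275,-0.018,1,0,0,0,0,-0.024,-0.016,1,0,0,0,0,-0.014,-0.009,1,0,0,0,0,-0.007,-0.004,1,0,0,0,0,0,0,1])

```text
time_s: 6.25
eef_pos: [0.5286, 0.0888, 0.1575]
eef_rot: [-0.116, -0.692, -0.125, 0.702]
wrist_force: [-0.7, 0.2, -3.3]
opening: 0.406
```

```bash
python3 go.py .7006 .0322 .165 -70.4 8
```

```text
t 6.25 d [ 0.172  -0.0566  0.0075] yaw -70.35 open 0.406 F [-0.7  0.2 -3.3]
[0.01, 0.09, 0.11] [-0.0014, 0.0139, -0.0178]
[0.01, 0.09, 0.11] [-0.0013, 0.0139, -0.0179]
[0.01, 0.09, 0.11] [-0.0013, 0.0139, -0.0179]
[0.01, 0.09, 0.11] [-0.0012, 0.0139, -0.0179]
[0.01, 0.09, 0.11] [-0.0011, 0.0139, -0.0179]
[0.01, 0.09, 0.11] [-0.0011, 0.0139, -0.0179]
[0.01, 0.09, 0.11] [-0.001, 0.0139, -0.0179]
[0.01, 0.09, 0.11] [-0.001, 0.0139, -0.0179]
```

Emit:
carry_out(motion=[0,0.2,0.3,-0.001,0.008,-0.01,1,0,0.2,0.3,-0.001,0.014,-0.018,1,0,0.2,0.2,-0.001,0.016,-0.021,1,0,0.1,0.1,-0.001,0.016,-0.021,1,0,0,0,-0.001,0.016,-0.021,1,0,0,0,-0.001,0.016,-0.021,1,0,0,0,-0.001,0.014,-0.018,1,0,0,0,0,0.007,-0.009,1,0,0,0,0,0.004,-0.004,1,0,0,0,0,0,0,1])

```text
time_s: 7.25
eef_pos: [0.7096, 0.0136, 0.1602]
eef_rot: [-0.118, -0.697, -0.113, 0.698]
wrist_force: [-0.2, 0.1, -2.9]
opening: 0.408
```

```bash
python3 go.py .7006 .0322 .118 -70.4 4
```

```text
t 7.25 d [-0.009   0.0186 -0.0422] yaw -71.13 open 0.408 F [-0.2  0.1 -2.9]
[-0.18, 0.04, -0.09] [0.0105, -0.0052, 0.0006]
[-0.18, 0.04, -0.09] [0.0105, -0.0052, 0.0006]
[-0.18, 0.04, -0.09] [0.0105, -0.0052, 0.0006]
[-0.18, 0.04, -0.09] [0.0105, -0.0051, 0.0006]
```

Emit:
carry_out(motion=[-0.4,0.1,-0.2,0.002,-0.01,0.001,1,-0.3,0,-0.1,0.003,-0.01,0.001,1,0,0,0,0.01,0,0,1,0,0,0,0.01,0,0,1,0,0,0,0,0,0,1])

```text
time_s: 7.75
eef_pos: [0.6975, 0.0343, 0.1322]
eef_rot: [-0.121, -0.696, -0.121, 0.698]
wrist_force: [0.0, -0.1, -3.9]
opening: 0.405
```

```bash
cat > chk.py <<'E'
from fit import *
import sys
o=ctrl.get_obs();z=o['eef_pos'][2]-.1153 if len(sys.argv)>1 else 0
for n in('top','side'): cv2.imwrite(f'pics/{n}_c.png',ctrl.camera(n))
def one(t,mod,x0,z):
    O=[]
    for n in('top','side'):
        c=cen([proj(n,q+[*x0,z]) for q in mod])
        M=[m for _,m in masks(n,t) if np.hypot(*(cen(hullpts(m))-c))<12]
        if M:
            m=hullpts(M[0]);r=fitc(mod,[(n,M[0])],x0,z)[0];print(' ',t,n,r.round(4),'area ratio',round(cv2.contourArea(cv2.convexHull(m))/cv2.contourArea(cv2.convexHull(np.float32([proj(n,q+[*r,z]) for q in mod]))),2));O.append((n,M[0]))
    if O: x,f=fitc(mod,O,x0,z);print(t,x.round(4),f.round(1));return x
a=one('amber_bottle',AMB,(.7006,.0322),z);g=one('green_bottle',BIG,(.6751,-.0956),0);w=one('white_bottle',BIG,(.7261,.1599),0)
if a is not None and g is not None and w is not None:
    d=(w-g)/np.hypot(*(w-g));print('amber off mid: along',(a-(g+w)/2)@d,'across',(a-(g+w)/2)@[d[1],-d[0]])
E
python3 chk.py h; python3 go.py .7006 .0322 .118 -70.4 2
```

```text
amber_bottle top [0.7195 0.0383] area ratio 0.1
  amber_bottle side [0.6939 0.0419] area ratio 0.81
amber_bottle [0.7072 0.0377] [ 0.2  5.2 -5.2 -1.6]
  green_bottle side [ 0.6734 -0.0986] area ratio 0.95
green_bottle [ 0.6734 -0.0986] [0. 0.]
  white_bottle top [0.7418 0.1404] area ratio 0.14
  white_bottle side [0.7257 0.1602] area ratio 0.96
white_bottle [0.7348 0.1466] [-2.7  2.9 -2.4 -4.7]
amber off mid: along 0.014069470124651805 across -0.000245330420394618
t 8.15 d [ 0.001  -0.0011 -0.0172] yaw -70.38 open 0.407 F [-0.  -0.  -3.8]
[0.01, -0.03, -0.04] [0.0086, 0.0007, -0.0002]
[0.01, -0.03, -0.04] [0.0086, 0.0007, -0.0003]
```

The arm hides the bottle from the fixed cameras, so I'll lower using the TCP and check after release.

Emit:
carry_out(motion=[0,0,0,0.005,0.001,0,1,0,0,0,0.005,0,0,1,0,0,0,0.003,0,0,1,0,0,0,0,0,0,1])

```text
time_s: 8.55
eef_pos: [0.7002, 0.0319, 0.1213]
eef_rot: [0.121, 0.697, 0.12, -0.696]
wrist_force: [-0.3, -0.5, -3.8]
opening: 0.402
```

```bash
python3 go.py .7006 .0322 .1155 -70.4 1
```

```text
t 8.55 d [ 0.0004  0.0003 -0.0058] yaw -70.41 open 0.402 F [-0.3 -0.5 -3.8]
[-0.01, -0.07, -0.09] [0.0058, -0.0002, -0.0004]
```

Emit:
carry_out(motion=[0,0,0,0.003,0,0,1,0,0,0,0.0025,0,0,1,0,0,0,0.001,0,0,1,0,0,0,0,0,0,1])

```text
time_s: 8.95
eef_pos: [0.7011, 0.0321, 0.1157]
eef_rot: [0.121, 0.698, 0.12, -0.695]
wrist_force: [-0.4, 0.6, -2.5]
opening: 0.41
```

```bash
python3 go.py .7006 .0322 .1155 -70.4 1
```

```text
t 8.95 d [-0.0005  0.0001 -0.0002] yaw -70.4 open 0.41 F [-0.4  0.6 -2.5]
[-0.0, -0.19, -0.13] [0.0002, -0.0002, 0.0005]
```

Emit:
carry_out(motion=[0,0,0,0.001,0,0,1,0,0,0,0,0,0,1])

```text
time_s: 9.15
eef_pos: [0.7018, 0.0323, 0.1155]
eef_rot: [0.121, 0.699, 0.12, -0.695]
wrist_force: [-0.8, -0.2, -3.1]
opening: 0.407
```

Emit:
carry_out(motion=[0,0,0,0.0015,0,0,1,0,0,0,0,0,0,1])

```text
time_s: 9.35
eef_pos: [0.7026, 0.0325, 0.1155]
eef_rot: [0.121, 0.699, 0.12, -0.694]
wrist_force: [0.3, 0.5, -3.5]
opening: 0.409
```

```bash
python3 go.py .7006 .0322 .1145 -70.4 1
```

```text
t 9.35 d [-0.002  -0.0003 -0.001 ] yaw -70.38 open 0.409 F [ 0.3  0.5 -3.5]
[0.02, -0.41, -0.19] [0.001, -0.0004, 0.002]
```

Emit:
carry_out(motion=[0,-0.4,-0.2,0.003,0,0.002,1,0,0,0,0,0,0,1])

```text
time_s: 9.55
eef_pos: [0.7032, 0.0322, 0.1159]
eef_rot: [0.121, 0.699, 0.12, -0.695]
wrist_force: [-0.1, -0.7, -3.9]
opening: 0.407
```

```bash
python3 go.py .7006 .0322 .1145 -70.4 1
```

```text
t 9.55 d [-0.0026  0.     -0.0014] yaw -70.37 open 0.407 F [-0.1 -0.7 -3.9]
[0.03, -0.34, -0.1] [0.0013, -0.0009, 0.0025]
```

```bash
python3 - <<'E'
from h import *
a=ctrl.camera('side')[100:310,120:330];b=ctrl.camera('wrist')
cv2.imwrite('pics/p3.png',np.hstack([cv2.resize(a,(400,400)),cv2.resize(b,(400,400))]))
o=ctrl.get_obs();print(o['wrist_force'],o['torque'],o['dq'].round(3),o['eef_pos'])
E
```

```text
[0.28775206 1.05618681 1.57738202] [ 0.0940141  -0.11623106 -0.04295394] [ 0.001  0.002 -0.001  0.    -0.002 -0.   ] [0.70306061 0.03215836 0.11551804]
```

View pics/p3.png

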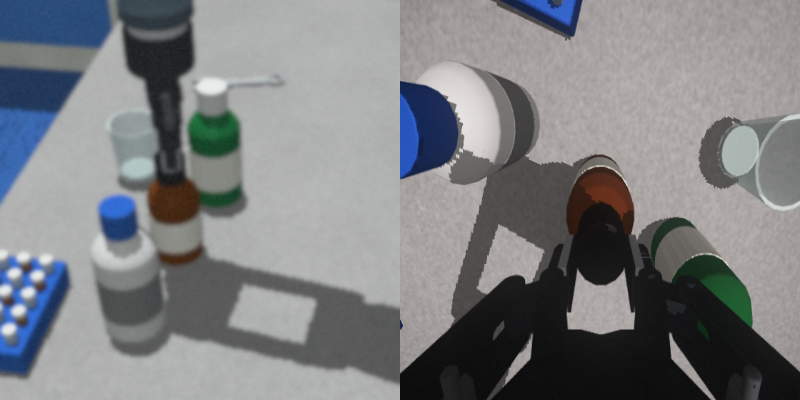

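The amber bottle stands on its own shadow between white and green, and the wrist force has turned upward, so it is on the bench. I'll release and retreat upward.

Emit:
carry_out(motion=[0,-0.3,-0.1,0,0,0.002,1,0,0,0,0,0,0,0.2,0,0,0,0,0,0,-0.4,0,0,0,0,0,0,-0.6,0,0,0,0,0,0,-0.6,0,0,0,0,0,0,-0.6])

```text
time_s: 10.25
eef_pos: [0.7004, 0.0309, 0.1144]
eef_rot: [-0.12, -0.696, -0.12, 0.697]
wrist_force: [-0.1, 0.9, 0.1]
opening: 0.797
```

Emit:
carry_out(motion=[0,0,0,-0.01,0,0,-0.6,0,0,0,-0.02,0,0,-0.6,0,0,0,-0.03,0,0,-0.6,0,0,0,-0.03,0,0,-0.6,0,0,0,0,0,0,-0.6])

```text
time_s: 10.75
eef_pos: [0.6999, 0.0308, 0.2087]
eef_rot: [-0.12, -0.695, -0.121, 0.698]
wrist_force: [1.1, 0.6, 0.4]
opening: 0.799
```

```bash
python3 go.py .52 .20 .19 -60 8
```

```text
t 10.75 d [-0.1799  0.1692 -0.0187] yaw -70.41 open 0.799 F [1.1 0.6 0.4]
[-1.3, 0.03, 0.01] [0.0024, -0.0275, 0.0141]
[-1.3, 0.03, 0.01] [0.0024, -0.0278, 0.0135]
[-1.3, 0.03, 0.01] [0.0024, -0.0281, 0.0128]
[-1.3, 0.03, 0.01] [0.0024, -0.0284, 0.0122]
[-1.3, 0.03, 0.01] [0.0024, -0.0286, 0.0115]
[-1.3, 0.03, 0.01] [0.0024, -0.0289, 0.0109]
[-1.3, 0.03, 0.01] [0.0024, -0.0291, 0.0102]
[-1.3, 0.03, 0.01] [0.0023, -0.0293, 0.0096]
```

Emit:
carry_out(motion=[-0.5,0,0,0,-0.012,0.028,-1,-1,0,0,0,-0.015,0.035,-1,-1.5,0,0,0,-0.028,0.03,-1,-1.5,0,0,0,-0.035,0.03,-1,-1.5,0,0,0,-0.04,0.01,-1,-1.5,0,0,0,-0.04,0,-1,-1.5,0,0,0,-0.04,0,-1,-1.5,0,0,0,-0.02,0,-1,0,0,0,0,0,0,-1])

```text
time_s: 11.65
eef_pos: [0.4723, 0.1955, 0.2083]
eef_rot: [-0.185, -0.682, -0.185, 0.683]
wrist_force: [-0.3, 0.1, -0.3]
opening: 1.001
```

```bash
python3 chk.py; python3 go.py .4815 .339 .15 -54 6
```

```text
amber_bottle top [0.7035 0.0307] area ratio 0.94
  amber_bottle side [0.7024 0.0304] area ratio 0.96
amber_bottle [0.703  0.0305] [ 0.1  0.2 -0.2  0. ]
  green_bottle top [ 0.6759 -0.096 ] area ratio 0.99
  green_bottle side [ 0.6741 -0.0982] area ratio 0.95
green_bottle [ 0.675  -0.0965] [ 0.2  0.4 -0.5  0.3]
  white_bottle top [0.7287 0.1602] area ratio 0.95
  white_bottle side [0.7259 0.1603] area ratio 0.96
white_bottle [0.7272 0.16  ] [ 0.1  0.6 -0.6 -0.2]
amber off mid: along -0.0007997068333704062 across 0.002090168834143074
t 12.05 d [ 0.0071  0.1465 -0.0581] yaw -60.02 open 0.998 F [-0.2 -0.7  0.4]
[-1.0, 0.02, -0.0] [0.0096, -0.0206, -0.0132]
[-1.0, 0.02, -0.0] [0.0096, -0.0203, -0.0136]
[-1.0, 0.02, -0.0] [0.0097, -0.0201, -0.0139]
[-1.0, 0.02, -0.0] [0.0097, -0.0198, -0.0143]
[-1.0, 0.02, -0.0] [0.0097, -0.0196, -0.0146]
[-1.0, 0.02, -0.0] [0.0097, -0.0193, -0.015]
```

Amber is about 1 mm off the midpoint along the row and about 2 mm off the line, which is good. Now the column.

Emit:
carry_out(motion=[-1,0,0,0.005,-0.012,-0.008,-1,-1,0,0,0.0095,-0.02,-0.0135,-1,-1,0,0,0.0095,-0.023,-0.016,-1,-1,0,0,0.0095,-0.023,-0.016,-1,-1,0,0,0.0095,-0.02,-0.015,-1,-1,0,0,0.0095,-0.014,-0.01,-1,0,0,0,0,-0.006,-0.004,-1,0,0,0,0,0,0,-1])

```text
time_s: 12.85
eef_pos: [0.4817, 0.3441, 0.1504]
eef_rot: [-0.219, -0.672, -0.219, 0.673]
wrist_force: [0.5, -0.8, -0.0]
opening: 1.0
```

```bash
cat > colw.py <<'E'
from fit import *
im=ctrl.camera('wrist');P=campose('wrist');M=masks('wrist','column')
for c,m in M[:2]:
    ys,xs=np.nonzero(m);pts=np.array([ray('wrist',u,v,.022,P)[:2] for u,v in zip(xs,ys)])
    pts=cv2.minAreaRect(np.float32(pts));print(round(c,2),pts)
b=im.copy();
if M:
    b[M[0][1]]=b[M[0][1]]//2+[0,120,0]
cv2.imwrite('pics/w2.png',b)
E
python3 colw.py;python3 go.py .4815 .339 .06 -54 4
```

```text
0.72 ((0.4815707802772522, 0.33936551213264465), (0.1755799651145935, 0.038187816739082336), 36.137969970703125)
t 12.95 d [-0.0004 -0.0039 -0.0907] yaw -53.98 open 1.003 F [-0.2  0.2 -1.1]
[0.0, 0.03, 0.0] [0.0227, 0.0007, 0.0006]
[0.0, 0.03, 0.0] [0.0227, 0.0007, 0.0006]
[0.0, 0.03, 0.0] [0.0227, 0.0007, 0.0006]
[0.0, 0.03, 0.0] [0.0227, 0.0007, 0.0006]
```

View pics/w2.png

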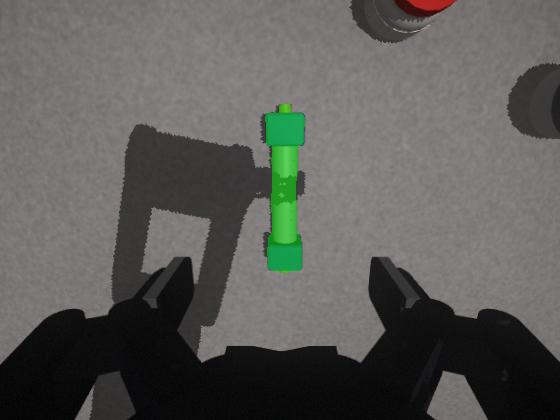

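The wrist view shows the column vertical at (285,187) between the jaws. It measures (0.4816, 0.3394), axis at 36.1°, matching the fixed cameras. I'll go down.

Emit:
carry_out(motion=[0,0,0,0.02,0.003,0.0025,-1,0,0,0,0.03,0,0,-1,0,0,0,0.03,0,0,-1,0,0,0,0.02,0,0,-1,0,0,0,0,0,0,-1])

```text
time_s: 13.45
eef_pos: [0.4865, 0.3357, 0.0533]
eef_rot: [0.217, 0.676, 0.216, -0.67]
wrist_force: [-0.8, 0.0, 0.8]
opening: 1.0
```

```bash
python3 go.py .4815 .3392 .001 -53.9 4
```

```text
t 13.45 d [-0.005   0.0035 -0.0523] yaw -54.34 open 1.0 F [-0.8  0.   0.8]
[-0.11, -0.1, -0.04] [0.0131, -0.0015, 0.0006]
[-0.11, -0.1, -0.04] [0.0131, -0.0015, 0.0006]
[-0.11, -0.1, -0.04] [0.0131, -0.0015, 0.0006]
[-0.11, -0.1, -0.04] [0.0131, -0.0015, 0.0005]
```

Emit:
carry_out(motion=[-0.4,-0.3,-0.1,0.01,-0.006,0.002,-1,0,0,0,0.015,0,0,-1,0,0,0,0.012,0,0,-1,0,0,0,0.008,0,0,-1,0,0,0,0,0,0,-1])

```text
time_s: 13.95
eef_pos: [0.4844, 0.3397, 0.0089]
eef_rot: [0.219, 0.675, 0.218, -0.67]
wrist_force: [-0.6, 1.0, -0.1]
opening: 1.001
```

```bash
python3 go.py .4815 .3392 .001 -53.9 1
```

```text
t 13.95 d [-0.0029 -0.0005 -0.0079] yaw -54.02 open 1.001 F [-0.6  1.  -0.1]
[-0.12, -0.41, -0.15] [0.0079, -0.0013, 0.0026]
```

Emit:
carry_out(motion=[0,-0.4,-0.1,0.007,-0.001,0.0026,-1,0,0,0,0,0,0,-1])

```text
time_s: 14.15
eef_pos: [0.4817, 0.3391, 0.0016]
eef_rot: [0.219, 0.673, 0.218, -0.672]
wrist_force: [-0.3, -0.6, -0.9]
opening: 1.0
```

```bash
python3 go.py .4815 .3392 .001 -53.9 1
```

```text
t 14.15 d [-0.0002  0.0001 -0.0006] yaw -54.01 open 1.0 F [-0.3 -0.6 -0.9]
[-0.11, 0.01, -0.05] [0.0006, -0.0002, 0.0001]
```

Emit:
carry_out(motion=[0,0,0,0,0,0,1,0,0,0,0,0,0,1,0,0,0,0,0,0,1,0,0,0,0,0,0,1,0,0,0,0,0,0,1,0,0,0,0,0,0,1,0,0,0,0,0,0,1,0,0,0,0,0,0,1,0,0,0,0,0,0,1,0,0,0,0,0,0,1])

```text
time_s: 15.15
eef_pos: [0.484, 0.3403, 0.0046]
eef_rot: [0.219, 0.674, 0.218, -0.671]
wrist_force: [-0.1, 0.4, -0.5]
opening: -0.0
```

```bash
python3 go.py .4815 .3392 .001 -53.9 1
```

```text
t 15.15 d [-0.0025 -0.0011 -0.0036] yaw -54.0 open -0.0 F [-0.1  0.4 -0.5]
[-0.1, -0.29, -0.11] [0.0035, -0.0006, 0.0027]
```

The fingers closed fully, so they missed the column. I'll look.

```bash
python3 - <<'E'
from h import *
a=ctrl.camera('side')[270:420,200:380];b=ctrl.camera('wrist')
cv2.imwrite('pics/p4.png',np.hstack([cv2.resize(a,(400,333)),cv2.resize(b,(400,333))]))
E
python3 colw.py
```

```text
0.66 ((0.4919931888580322, 0.3476705551147461), (0.15014877915382385, 0.03956621512770653), 36.037742614746094)
```

View pics/p4.png

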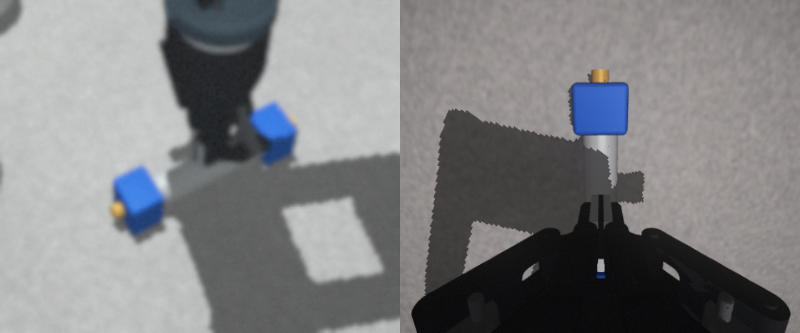

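```bash
python3 - <<'E'
from h import *
b=ctrl.camera('wrist');P=np.array(campose('wrist'));a=np.radians(36.1);e=np.array([np.cos(a),np.sin(a)]);f=np.array([-e[1],e[0]]);c=np.array([.4815,.3392])
for s in(.05,.08):
  for t in(-.018,.018):
    q=c+s*e+t*f;u=proj('wrist',[*q,.036],P);print(u.round(1));cv2.circle(b,tuple(int(v) for v in u),2,(0,0,255),-1)
b=b[80:360,130:430]
cv2.imwrite('pics/p5.png',cv2.resize(cv2.convertScaleAbs(b,alpha=1.6,beta=20),(640,597)));print(tool()[:3,3],ctrl.get_obs()['opening'])
E
```

```text
[319.8 172.7]
[241.9 172.8]
[322.  104.5]
[239.5 104.6]
[0.48406519 0.3403721  0.0046334 ] 0.004344350405422002
```

View pics/p5.png

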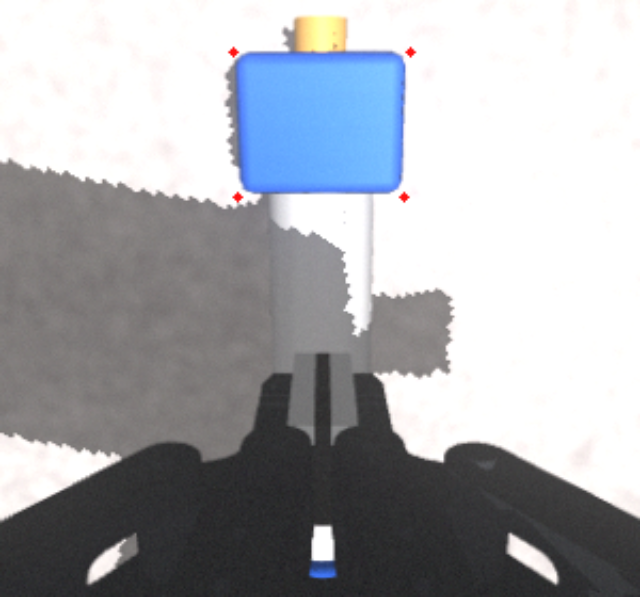

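The fingers are shut on top of the tube. The block corners project about right, so the arm pose is sound. The jaw gap in the picture (85 mm over 181 px, so about 140 mm depth) puts the real fingertips about 26 mm behind the reported TCP. That also explains the 3 mm upward push while closing. I need to go about 28 mm lower, watching the force.

Emit:
carry_out(motion=[0,-0.3,-0.1,-0.008,-0.0006,0.0027,0.5,0,0,0,0,0,0,-0.5,0,0,0,0,0,0,-1,0,0,0,0,0,0,-1,0,0,0,0,0,0,-1,0,0,0,0,0,0,-1,0,0,0,0,0,0,-1])

```text
time_s: 16.1
eef_pos: [0.4813, 0.3392, 0.0135]
eef_rot: [-0.219, -0.672, -0.218, 0.673]
wrist_force: [0.0, 0.1, 0.1]
opening: 1.002
```

```bash
python3 colw.py; python3 go.py .4815 .3392 -.012 -53.9 3
```

```text
0.72 ((0.48751169443130493, 0.34411799907684326), (0.16075952351093292, 0.038471199572086334), 36.269325256347656)
t 16.2 d [ 0.0002 -0.     -0.0255] yaw -54.0 open 1.0 F [ 0.5 -0.  -0. ]
[-0.03, 0.01, 0.0] [0.0085, 0.0, -0.0001]
[-0.03, 0.01, 0.0] [0.0085, 0.0, -0.0001]
[-0.03, 0.01, 0.0] [0.0085, 0.0, -0.0001]
```

Emit:
carry_out(motion=[0,0,0,0.0085,0,0,-1,0,0,0,0.0085,0,0,-1,0,0,0,0.0085,0,0,-1,0,0,0,0,0,0,-1])

```text
time_s: 16.6
eef_pos: [0.4808, 0.3389, -0.0149]
eef_rot: [-0.219, -0.672, -0.218, 0.673]
wrist_force: [0.2, 1.0, -0.5]
opening: 0.997
```

```bash
python3 go.py .4815 .3392 -.026 -53.9 3
```

```text
t 16.6 d [ 0.0007  0.0003 -0.0111] yaw -54.0 open 0.997 F [ 0.2  1.  -0.5]
[-0.03, 0.02, 0.0] [0.0037, 0.0001, -0.0002]
[-0.03, 0.02, 0.0] [0.0037, 0.0001, -0.0002]
[-0.03, 0.02, 0.0] [0.0037, 0.0001, -0.0002]
```

No force at TCP z = -0.015, which confirms the offset. I'll go on down slowly.

Emit:
carry_out(motion=[0,0,0,0.005,0,0,-1,0,0,0,0.005,0,0,-1,0,0,0,0,0,0,-1])

```text
time_s: 16.9
eef_pos: [0.4804, 0.3387, -0.0264]
eef_rot: [-0.219, -0.672, -0.218, 0.673]
wrist_force: [0.7, -0.3, 1.1]
opening: 0.999
```

```bash
python3 go.py .4815 .3392 -.028 -53.9 1
```

```text
t 16.9 d [ 0.0011  0.0005 -0.0016] yaw -54.0 open 0.999 F [ 0.7 -0.3  1.1]
[-0.1, 0.14, 0.02] [0.0016, 0.0003, -0.0012]
```

Emit:
carry_out(motion=[0,0,0,0,0,-0.001,1,0,0,0,0,0,0,1,0,0,0,0,0,0,1,0,0,0,0,0,0,1,0,0,0,0,0,0,1,0,0,0,0,0,0,1,0,0,0,0,0,0,1,0,0,0,0,0,0,1,0,0,0,0,0,0,1,0,0,0,0,0,0,1])

```text
time_s: 17.9
eef_pos: [0.4821, 0.3397, -0.0256]
eef_rot: [-0.219, -0.672, -0.218, 0.673]
wrist_force: [-0.1, -0.0, -0.5]
opening: 0.281
```

```bash
python3 go.py .4815 .3392 .05 -53.9 1
```

```text
t 17.9 d [-0.0006 -0.0005  0.0756] yaw -53.99 open 0.281 F [-0.1 -0.  -0.5]
[-0.09, 0.03, -0.0] [-0.0756, 0.0001, 0.0008]
```

The column is gripped at opening 0.28, about 24-26 mm. I'll lift it.

Emit:
carry_out(motion=[0,0,0,-0.008,0,0,1,0,0,0,-0.015,0,0,1,0,0,0,-0.02,0,0,1,0,0,0,-0.02,0,0,1,0,0,0,-0.015,0,0,1,0,0,0,0,0,0,1])

```text
time_s: 18.5
eef_pos: [0.4803, 0.3391, 0.0576]
eef_rot: [-0.219, -0.671, -0.218, 0.674]
wrist_force: [0.7, -0.7, -2.9]
opening: 0.286
```

```bash
python3 go.py .5437 -.0693 .06 -11.3 18
```

```text
t 18.5 d [ 0.0634 -0.4084  0.0024] yaw -54.0 open 0.286 F [ 0.7 -0.7 -2.9]
[-2.37, 0.01, 0.01] [-0.0001, 0.0204, 0.0105]
[-2.37, 0.01, 0.01] [-0.0001, 0.02, 0.0113]
[-2.37, 0.01, 0.01] [-0.0001, 0.0195, 0.0121]
[-2.37, 0.01, 0.01] [-0.0001, 0.019, 0.0129]
[-2.37, 0.01, 0.01] [-0.0001, 0.0184, 0.0137]
[-2.37, 0.01, 0.01] [-0.0001, 0.0178, 0.0145]
[-2.37, 0.01, 0.01] [-0.0001, 0.0172, 0.0152]
[-2.37, 0.01, 0.01] [-0.0001, 0.0166, 0.0159]
[-2.37, 0.01, 0.01] [-0.0001, 0.0159, 0.0166]
[-2.37, 0.01, 0.01] [-0.0001, 0.0152, 0.0172]
[-2.37, 0.01, 0.01] [-0.0001, 0.0145, 0.0178]
[-2.37, 0.01, 0.01] [-0.0001, 0.0137, 0.0184]
[-2.37, 0.01, 0.01] [-0.0001, 0.013, 0.019]
[-2.37, 0.01, 0.01] [-0.0001, 0.0122, 0.0195]
[-2.37, 0.01, 0.01] [-0.0001, 0.0113, 0.02]
[-2.37, 0.01, 0.01] [-0.0001, 0.0105, 0.0204]
[-2.37, 0.01, 0.01] [-0.0001, 0.0097, 0.0208]
[-2.37, 0.01, 0.01] [-0.0001, 0.0088, 0.0212]
```

Emit:
carry_out(motion=[-1.2,0,0,0,0.01,0.005,1,-2.4,0,0,0,0.02,0.0115,1,-2.4,0,0,0,0.0205,0.0125,1,-2.4,0,0,0,0.02,0.0135,1,-2.4,0,0,0,0.0195,0.014,1,-2.4,0,0,0,0.019,0.015,1,-2.4,0,0,0,0.018,0.016,1,-2.4,0,0,0,0.0175,0.0165,1,-2.4,0,0,0,0.017,0.017,1,-2.4,0,0,0,0.016,0.018,1])

```text
time_s: 19.5
eef_pos: [0.5112, 0.1096, 0.0566]
eef_rot: [-0.353, -0.61, -0.355, 0.615]
wrist_force: [1.4, 0.6, -3.4]
opening: 0.283
```

```bash
python3 go.py .5437 -.0695 .06 -11.4 9
```

```text
t 19.5 d [ 0.0325 -0.1791  0.0034] yaw -29.95 open 0.283 F [ 1.4  0.6 -3.4]
[-2.06, 0.02, 0.04] [-0.0004, 0.0131, 0.0154]
[-2.06, 0.02, 0.04] [-0.0004, 0.0125, 0.0159]
[-2.06, 0.02, 0.04] [-0.0004, 0.0119, 0.0163]
[-2.06, 0.02, 0.04] [-0.0004, 0.0113, 0.0168]
[-2.06, 0.02, 0.04] [-0.0004, 0.0107, 0.0172]
[-2.06, 0.02, 0.04] [-0.0004, 0.0101, 0.0175]
[-2.06, 0.02, 0.04] [-0.0004, 0.0095, 0.0179]
[-2.06, 0.02, 0.04] [-0.0004, 0.0088, 0.0182]
[-2.06, 0.02, 0.04] [-0.0004, 0.0081, 0.0185]
```

Emit:
carry_out(motion=[-2.1,0,0,0,0.013,0.0155,1,-2.1,0,0,0,0.0125,0.016,1,-2.1,0,0,0,0.012,0.016,1,-2.1,0,0,0,0.011,0.0168,1,-2.1,0,0,0,0.0107,0.017,1,-2,0,0,0,0.01,0.0175,1,-2,0,0,0,0.008,0.016,1,-1.5,0,0,0,0.005,0.01,1,-1,0,0,0,0.002,0.005,1,0,0,0,0,0,0,1])

```text
time_s: 20.5
eef_pos: [0.5357, -0.0521, 0.0536]
eef_rot: [-0.44, -0.548, -0.446, 0.555]
wrist_force: [-0.2, -0.2, -3.1]
opening: 0.28
```

```bash
python3 go.py .5437 -.0695 .03 -11.4 3
```

```text
t 20.5 d [ 0.008  -0.0174 -0.0236] yaw -12.44 open 0.28 F [-0.2 -0.2 -3.1]
[-0.35, 0.04, 0.25] [0.0078, 0.004, 0.0051]
[-0.35, 0.04, 0.25] [0.0078, 0.0039, 0.0051]
[-0.35, 0.04, 0.25] [0.0079, 0.0038, 0.0051]
```

Emit:
carry_out(motion=[-0.5,0,0.4,0.008,0.006,0.008,1,-0.5,0,0.3,0.012,0.006,0.007,1,0,0,0,0.012,0,0,1,0,0,0,0.01,0,0,1,0,0,0,0,0,0,1])

```text
time_s: 21.0
eef_pos: [0.5432, -0.0686, 0.0065]
eef_rot: [-0.448, -0.546, -0.449, 0.548]
wrist_force: [-1.0, 0.8, -2.9]
opening: 0.286
```

```bash
python3 go.py .5437 -.0695 -.018 -11.4 3
```

```text
t 21.0 d [ 0.0005 -0.0009 -0.0245] yaw -11.33 open 0.286 F [-1.   0.8 -2.9]
[0.02, 0.03, 0.05] [0.0082, 0.0002, 0.0003]
[0.02, 0.03, 0.05] [0.0082, 0.0002, 0.0003]
[0.02, 0.03, 0.05] [0.0082, 0.0002, 0.0003]
```

Emit:
carry_out(motion=[0,0,0,0.008,0,0,1,0,0,0,0.008,0,0,1,0,0,0,0.008,0,0,1,0,0,0,0,0,0,1])

```text
time_s: 21.4
eef_pos: [0.5426, -0.0676, -0.0202]
eef_rot: [-0.448, -0.546, -0.449, 0.548]
wrist_force: [-0.4, -0.3, -3.0]
opening: 0.285
```

```bash
python3 go.py .5437 -.0695 -.0256 -11.4 1
```

```text
t 21.4 d [ 0.0011 -0.0019 -0.0054] yaw -11.29 open 0.285 F [-0.4 -0.3 -3. ]
[0.11, 0.06, 0.23] [0.0054, 0.0015, 0.0016]
```

Emit:
carry_out(motion=[0,0,0.2,0.003,0.0015,0.0016,1,0,0,0,0.002,0,0,1,0,0,0,0,0,0,1])

```text
time_s: 21.7
eef_pos: [0.5444, -0.0697, -0.0252]
eef_rot: [-0.449, -0.547, -0.448, 0.547]
wrist_force: [-0.3, 0.5, -3.5]
opening: 0.284
```

```bash
python3 go.py .5437 -.0695 -.0256 -11.4 1
```

```text
t 21.7 d [-0.0007  0.0002 -0.0004] yaw -11.27 open 0.284 F [-0.3  0.5 -3.5]
[0.13, 0.07, -0.04] [0.0004, -0.0007, -0.0001]
```

Emit:
carry_out(motion=[0,0,0,0.002,0,0,1,0,0,0,0,0,0,1])

```text
time_s: 21.9
eef_pos: [0.5453, -0.07, -0.0249]
eef_rot: [-0.449, -0.547, -0.448, 0.547]
wrist_force: [0.5, 0.5, -3.6]
opening: 0.281
```

Emit:
carry_out(motion=[0,0,0,0.003,0,0.001,1,0,0,0,0,0,0,1])

```text
time_s: 22.1
eef_pos: [0.5465, -0.0706, -0.0249]
eef_rot: [0.45, 0.547, 0.447, -0.546]
wrist_force: [0.2, 0.1, -4.4]
opening: 0.283
```

```bash
python3 go.py .5437 -.0695 -.0256 -11.4 1;python3 -c "
from h import *
import time
for _ in range(3):
    ctrl.camera('wrist');print(ctrl.get_obs()['wrist_force'])"
```

```text
t 22.1 d [-0.0028  0.0011 -0.0007] yaw -11.26 open 0.283 F [ 0.2  0.1 -4.4]
[0.14, 0.03, -0.21] [0.0007, -0.003, -0.0005]
[ 0.47249187  0.41618044 -3.73521962]
[-0.10770219 -0.76277314 -3.96706759]
[-0.41768874  0.12892764  0.23226179]
```

It is at bench height: z no longer goes down and the force is unloading. I'll undo the 3 mm creep, then release.

Emit:
carry_out(motion=[0,0,-0.2,0,-0.003,-0.0005,1,0,0,0,0,0,0,1])

```text
time_s: 22.45
eef_pos: [0.5437, -0.0699, -0.0256]
eef_rot: [-0.449, -0.547, -0.448, 0.547]
wrist_force: [-1.9, 1.2, 1.9]
opening: 0.285
```

```bash
python3 go.py .5437 -.0695 -.0256 -11.4 1
```

```text
t 22.45 d [ 0.      0.0004 -0.    ] yaw -11.27 open 0.285 F [-1.9  1.2  1.9]
[0.13, 0.05, -0.03] [0.0, -0.0001, -0.0004]
```

Contact is clear: the force is upward and the pose is on target. Release and retreat.

Emit:
carry_out(motion=[0,0,0,0,0,0,0.3,0,0,0,0,0,0,-0.2,0,0,0,0,0,0,-0.5,0,0,0,0,0,0,-0.5,0,0,0,0,0,0,-0.5,0,0,0,0,0,0,-0.5])

```text
time_s: 23.05
eef_pos: [0.5439, -0.0702, -0.0256]
eef_rot: [-0.449, -0.547, -0.448, 0.547]
wrist_force: [0.6, 0.9, 0.1]
opening: 0.754
```

Emit:
carry_out(motion=[0,0,0,-0.01,0,0,-0.5,0,0,0,-0.03,0,0,-0.5,0,0,0,-0.04,0,0,-0.5,0,0,0,-0.045,0,0,-0.5,0,0,0,-0.045,0,0,-0.5,0,0,0,-0.045,-0.03,0,-0.5,0,0,0,0,-0.045,0,-0.5,0,0,0,0,-0.045,0.02,-0.5,0,0,0,0,-0.045,0.03,-0.5,0,0,0,0,-0.03,0.03,-0.5])

```text
time_s: 24.05
eef_pos: [0.342, -0.1086, 0.1994]
eef_rot: [0.454, 0.546, 0.447, -0.544]
wrist_force: [0.0, -1.5, -0.7]
opening: 0.755
```

```bash
cat > fin.py <<'E'
from fit import *
ctrl.get_obs();exec(open('chk.py').read())
for n in('top','side'):
    M=masks(n,'column')
    if M:
        ys,xs=np.nonzero(M[0][1]);r=cv2.minAreaRect(np.float32([ray(n,u,v,.022)[:2] for u,v in zip(xs,ys)]));print('col',n,M[0][0],r)
        v=np.array(r[0])-g;print('  vs green: across',v@[d[1],-d[0]],'along',v@d,'row ang from x',np.degrees(np.arctan2(d[1],d[0])))
    for t in('beaker','wrench','jar'):
        P=np.array(CP(n)['pose']);print(t,[(P[:3,:3]@q['point']+P[:3,3]).round(3) for q in ctrl.landmark_of(n,t)[:1]])
print(ctrl.get_obs()['time_s'])
cv2.imwrite('pics/fin.png',np.hstack([cv2.resize(cv2.imread(f'pics/{n}_c.png'),(400,300)) for n in('top','side')]))
E
python3 fin.py
```

```text
amber_bottle side [0.7021 0.0304] area ratio 0.94
amber_bottle [0.7021 0.0304] [-0.  0.]
  green_bottle top [ 0.6762 -0.0954] area ratio 0.94
  green_bottle side [ 0.6735 -0.0974] area ratio 0.98
green_bottle [ 0.6749 -0.0959] [ 0.2  0.5 -0.6  0.3]
  white_bottle top [0.7269 0.1595] area ratio 0.97
  white_bottle side [0.726 0.16 ] area ratio 0.99
white_bottle [0.7264 0.1596] [-0.   0.2 -0.2 -0.1]
amber off mid: along -0.0011212370870192251 across 0.0017351126998861597
col top 0.94 ((0.5437037348747253, -0.07147800922393799), (0.1745787411928177, 0.03954075649380684), 78.9524917602539)
  vs green: across -0.13341218589703924 along -0.0019967243082295084 row ang from x 78.59276957087971
beaker [array([ 0.803, -0.13 ,  0.002])]
wrench [array([ 0.695, -0.397,  0.002])]
jar [array([ 0.692,  0.36 , -0.002])]
col side 0.94 ((0.5417548418045044, -0.06867098808288574), (0.19935713708400726, 0.04507594555616379), 79.26862335205078)
  vs green: across -0.13587775654070203 along 0.00036939345861513017 row ang from x 78.59276957087971
beaker [array([ 0.799, -0.13 ,  0.005])]
wrench [array([ 0.693, -0.399, -0.001])]
jar [array([ 0.687,  0.362, -0.002])]
24.85
```

View pics/fin.png

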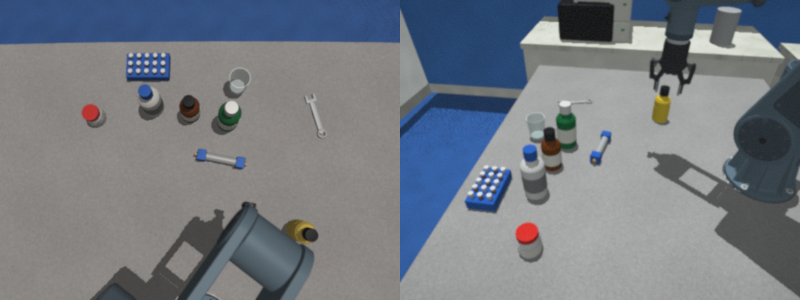

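The final view shows amber (top 189,108) midway between white and green, and the column (220,158) lying flat in front of green. Everything else is where it was, and the gripper is clear.

```bash
python3 -c "
from bench import ctrl
print(ctrl.hand_in())"
```

```text
the job is handed in; nothing more can be done
None
```

The job is done and handed in at about 25 s of the 61 s allowed. I stood the amber bottle between the white and green bottles first, then laid the column in front of the green bottle.

**Last camera checks:**
- **Amber bottle:** it stands upright, about 1 mm from the midpoint along the row and about 2 mm off the line. The final check used the side camera only, because the top view found no amber match. An earlier check with both cameras gave the same result.
- **Column:** it lies flat, 133–136 mm centre to centre from the green bottle. That leaves about 79–82 mm of clear space. It is within 2 mm of centred on the bottle and within 0.7° of parallel to the row.
- **Everything else:** the white and green bottles, beaker, wrench and jar measured where they started, within measuring error. The yellow look-alike was not re-measured, but it shows standing in the final picture and the arm never reached for it.

**What went wrong or disagreed:**
- **Missed grasp:** the first try at the column closed on top of the tube, because the real fingertips sit about 26 mm behind the reported tool point. I went lower and the second grasp held. By that same offset, the amber bottle was probably carried by only the top few millimetres of its cap, but it did not slip.
- **Force at set-down:** both times the wrist force still read about the full weight after the height had stopped falling. I released only once it turned upward.

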